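# Level the balance shelf with a spirit level

### The arm

A 6-joint arm with a two-finger parallel gripper is mounted at the origin on the work surface. World frame = base frame: x ahead of the robot, y to its left, z up, the work surface at z = 0. Lengths are in m, angles in rad, forces in N, time in s.
With the tool pointing down it reaches from about 0.4 to 0.925 m from the base axis. Payload 3.4 kg.
Tool frame: the origin (TCP) lies between the finger pads; the fingertips stand 22 mm ahead of it and the grasp point (between the pads) lies 3 mm ahead of it; x points along the fingers, y is the direction in which the jaws open and shut, and the axes are right-handed (so a half turn about x gives the same grasp; the last joint's range is limited). The gripper opens to 85 mm and grips with 20 to 120 N. Pads are 22 mm wide; open, the fingers measure 114 mm over their backs; the gripper's body (76 mm by 85 mm) begins 54 mm behind the grasp point. The pads swing forward as they close: fully open they stand 13 mm farther back than shut.
Start: joints at [1.246, 0.307, 1.506, -0, 1.328, -0.073], TCP at [0.143, 0.557, 0.253] pointing down, gripper open.
Joint ranges: [-3.12, 3.12], [-1.05, 2.28], [0.14, 2.33], [-1.42, 4.57], [0.1, 2.73], [-2.68, 2.68]. Speed limits (rad/s): [2.57, 2.57, 3.14, 3.14, 3.14, 3.14].

### API

Orientations are given as a rotation vector (axis times angle).
In Python, from bench import * gives the robot as it stands.
- The arm moves only by the tool drive_tool, never from a script. Its argument "rows" is a list of rows, each a list of 3 entries, a list of its own where there are three numbers: the opening, from 0 (shut) to 1 (fully open), then the shift along the tool's x, y, z in mm, then the turn about the tool's x in rad. In form: [[gripper, [x, y, z], twist], ...]. A call has 1 to 10 rows; each row is the pose to reach, as a shift and turn from the pose commanded when the call began, along the tool's axes at that moment; what a row does not reach only later rows make up. A row lasts 1/10 s, in which the tool goes at most 50 mm and 8.59 degrees, less where a joint would pass 70% of its speed; a pose out of reach is approached as far as the arm can. A call with a gripper value outside its range is refused whole. The fingers move at their own pace and stop on an object; the grip force is fixed at half the most. Time passes only in rows, so rows that repeat a pose let the fingers close. It gives the time, the measured TCP pose, the force and the opening at its end, in the units of the state.
- sense(): the state, without advancing time (a new reading comes with each control period).
- get_image(name): name is "scene" or "top"; returns the picture (480x640x3 uint8, red, green, blue); there is no depth.
- camera_params(name): a dict with "fov_y" (degrees; the focal length in pixels is half the picture's height over the tangent of half this angle, whatever the lens; pixels are square), "cx", "cy" (the principal point, pixels), "xyz" and "rotation" of the camera in the world. Camera axes: x right, y up, looking along -z (the intrinsics and any distortion apply to the point x, -y, -z); pixel columns grow to the right and rows downward; lengths in m; the calibration is good to about 2 mm. A picture is of the moment at which its call begins. camera_params takes no time and is no camera call.
- close_job(): hands the job in, once; it reports no verdict.
Trained networks look in the newest picture that a camera, given by its name, has taken for a name from the list of things; names that differ only in an ending like _2 or _b are one class to them, and where a whole thing is asked for, a point or a joint stands for the part that bears it (a point fixed in the world has none). Each returns a list of dicts, best first, with "confidence" (0 to 1); they miss things now and then, are a little off and sometimes report something else, mostly with a low value. They report only what shows in the picture. A call takes as long as a camera call. They do not tell look-alikes from the thing itself.
- silhouettes(name, camera): "region" (480x640 bool, what is visible of it) and "pixel" ([column, row] in pixels, amid what is visible of it).
- landmark_of(name, camera): "pixel" ([column, row] in pixels: a listed point, or the origin of a listed thing).
The state is a dict: "t": time; "qpos": joint angles; "qvel": joint speeds; "effort": joint torques, N m; "tcp_pos": TCP position; "ee_rot": TCP orientation; "contact_force": force on the tool from outside, world axes, zero at the start; "moment": the same for the moment, N m; "gripper_width": finger opening in m.
Only numpy, scipy, OpenCV 4.12 (cv2) and the standard library are available. Lean on these libraries where they do the work, as an engineer would, in place of code of your own. Each camera call takes 0.05 s, during which the arm holds its last target. There are 200 camera calls.

### The job

Level the little aluminium balance shelf: lay the yellow spirit level lengthwise on the middle of its blue stripe, vial up, and let go of it; then turn the orange knob of the levelling foot until the bubble rests midway between the two black lines, and let go of the knob. Then push down on top of the level with the fingertips, firmly but without ramming it (about 10 newtons), so that it sits tight on the shelf with the bubble still centred, and finish while still holding it pressed there. Leave the amber bottle, the tape roll and the tube rack where they stand.

Things in the scene. Friction and masses are not known exactly. Their poses are not given: they have to be found in the camera images.
- level: loose yellow spirit level, a box 180 long (x), 28 wide (y), 44 tall (z), 0.45 kg, lying flat on the bench; origin at the centre of its underside. On top, in the middle, a bright green vial 76 x 16 mm flush with the top, with a pale bubble and two black lines across it at 13 mm either side of the middle
- level_mid (a point): centre of the spirit level (22 mm above its underside, 22 mm below its top); x along its length, y across, z up
- bubble_mid (a point): centre of the pale bubble (14 x 12 mm) in the vial on top of the level. It slides along the level's x axis, up to 28 mm each way, to the higher end: 0.5 mm per milliradian of slope, settling in about half a second. Its x in the frame of level_mid is the reading, 0 = level. Pressing far off the level's middle tips it a little and shifts the bubble
- shelf: aluminium shelf plate, 180 x 240 mm, 8 thick, hinged at one end on a white plinth of a fixed stand; origin on the hinge axis, 10 mm below the plate's top, y from the hinge towards the knob. A tongue at its other end sits on the levelling foot's spindle. Moved only by turning the knob; starts 15 to 39 milliradians low at the knob end
- stripe (a point): middle of the blue stripe (34 x 232 mm) on the shelf's top face, where the level's middle belongs: x across, y along the stripe from hinge to knob, z normal to the plate; 46 to 50 mm above the bench. The level goes with its length along the stripe, either way round
- knob_mid (a point): centre of the round fluted orange knob (42 diameter, 34 tall, upright axis) on the levelling foot's spindle, 170 mm beyond the stripe's middle as seen from the hinge. It only turns: its centre stays 85 mm, its underside 68 mm above the bench. It can be gripped by its sides from above at any angle
- reagent: bystander: amber bottle with white cap, 60 diameter, 130 tall; origin at its base
- tape: bystander: roll of paper label tape lying flat, 90 diameter, 25 tall; origin at its base
- tube_rack: bystander: white rack, 70 x 160 mm, of capped sample tubes, 80 tall in all; origin at its base
- knob: the same orange knob, origin on its axis at its underside, x along the white pointer line on top. Clockwise from above raises the knob end of the shelf by 15 milliradians per radian (bubble moves 7.5 mm towards the knob). At the start 1.0 to 2.6 rad clockwise are needed; 1.6 rad to spare beyond level. Needs about 0.15 N m; stays where it is left, also when the level is pressed
Mind the look-alikes: they are no part of the job. Of the things like the level, leave any that is pink or purple; of the rest the larger one is meant.

How it is judged:
On the way, in this order (a step that is already met when the one before it is completed fails the run):
1. the level lies along the middle of the stripe, let go (angle between the x axis of level_mid and the y axis of stripe, either way round below 0.2 rad and x of level_mid in the frame of stripe between -0.02 and 0.02 m and y of level_mid in the frame of stripe between -0.03 and 0.03 m and z of level_mid in the frame of stripe between 0.018 and 0.026 m and angle between level_mid's own z axis and vertical below 0.1 rad and contact force between the fingers and level below 0.05 N and linear speed of level below 0.01 m/s), for 0.8 s.
2. the bubble rests between the lines, the knob and the level let go (angle between the x axis of level_mid and the y axis of stripe, either way round below 0.2 rad and x of level_mid in the frame of stripe between -0.02 and 0.02 m and y of level_mid in the frame of stripe between -0.03 and 0.03 m and z of level_mid in the frame of stripe between 0.018 and 0.026 m and angle between level_mid's own z axis and vertical below 0.1 rad and x of bubble_mid in the frame of level_mid between -0.005 and 0.005 m and contact force between the fingers and level below 0.05 N and contact force between the fingers and knob below 0.05 N), for 0.4 s.
At the end, for the whole second after the job is handed in: Through the last second the level lies on the shelf along the stripe (within 20 mm across, 30 mm along, 0.2 rad), its bubble is within 5 mm of the middle, and the fingers press on it: over 3 N on the level, 8 to 45 N between level and shelf (its weight of 4.4 N included) (angle between the x axis of level_mid and the y axis of stripe, either way round below 0.2 rad and x of level_mid in the frame of stripe between -0.02 and 0.02 m and y of level_mid in the frame of stripe between -0.03 and 0.03 m and z of level_mid in the frame of stripe between 0.018 and 0.026 m and angle between level_mid's own z axis and vertical below 0.1 rad and x of bubble_mid in the frame of level_mid between -0.005 and 0.005 m and contact force between the fingers and level above 3 N and contact force between level and shelf between 8 and 45 N); the arm keeps its last pose, push and grip.
It fails at once if the amber bottle is pushed more than 25 mm or tipped (distance of reagent from where it was at the start of the episode above 0.025 m or angle between reagent's own z axis and vertical above 0.3 rad).
It fails at once if the tape roll is pushed more than 25 mm or tipped (distance of tape from where it was at the start of the episode above 0.025 m or angle between tape's own z axis and vertical above 0.3 rad).
It fails at once if the tube rack is pushed more than 25 mm or tipped (distance of tube_rack from where it was at the start of the episode above 0.025 m or angle between tube_rack's own z axis and vertical above 0.3 rad).
It fails at once if the level is slammed or rammed onto the shelf (over 60 N) (contact force between level and shelf above 60 N).
It also fails if it takes over 72 s, if anything falls off the work surface, if the arm or the gripper's body presses on something with over 40 N, if the wrist force passes 120 N, or if a joint passes its speed limit or range.

## Working session

There is one attempt and no reset: what is moved stays moved. The work goes in short steps, Python scripts to look and compute and a tool call to move; the robot and the scene stay as the last step left them, time stands still between calls to the robot, and variables do not carry over. Pictures are saved under pics/ and viewed, about 8 in all and at most 12, crops included, and the job is handed in when it is done.

Besides the shell and the picture viewer there is one more tool, called after "Request:" by a JSON object that holds its "api" and its "payload". drive_tool: Moves the arm, as the interface text tells. Its arguments: {"type":"object","properties":{"rows":{"type":"array"}},"required":["rows"]}

```bash
mkdir -p pics; ls; python3 - <<'E'
from bench import *
import cv2
s=sense();print({k:s[k] for k in('t','tcp_pos','ee_rot','gripper_width','contact_force')})
for c in('scene','top'):
    print(camera_params(c))
    im=get_image(c);cv2.imwrite(f'pics/{c}0.png',im[:,:,::-1])
    for n in('level','level_mid','stripe','knob_mid','bubble_mid','reagent','tape','tube_rack','knob','shelf'):
        print(c,n,[(([round(float(v)) for v in d['pixel']]),round(d['confidence'],2)) for d in landmark_of(n,c)])
E
```

```text
pics
{'t': 0.0, 'tcp_pos': array([0.14248559, 0.55639344, 0.25237783]), 'ee_rot': array([ 0.19526241,  1.56224296, -0.19843232]), 'gripper_width': 0.08533702438904327, 'contact_force': array([-0.87832131,  0.10408531, -0.08773327])}
{'fov_y': 51.96579914641674, 'cx': 314.7639198223533, 'cy': 247.11866657773277, 'xyz': array([ 1.25423251, -0.14084418,  0.99920197]), 'rotation': array([0.55295352, 0.49959117, 1.39881326])}
scene level [([228, 212], 0.94), ([194, 279], 0.83), ([252, 272], 0.8), ([125, 324], 0.61)]
scene level_mid [([226, 205], 0.8), ([123, 323], 0.78), ([193, 275], 0.74)]
scene stripe [([357, 253], 0.88)]
scene knob_mid []
scene bubble_mid []
scene reagent [([406, 351], 0.6)]
scene tape [([498, 257], 0.9)]
scene tube_rack [([240, 344], 0.68)]
scene knob [([423, 246], 0.75)]
scene shelf [([305, 261], 0.96)]
{'fov_y': 51.38503152880911, 'cx': 315.9273696732566, 'cy': 239.86512874935704, 'xyz': array([ 0.26945655, -0.05979824,  1.36961611]), 'rotation': array([ 0.16492725, -0.16832891, -1.53974523])}
top level [([423, 261], 0.75), ([482, 222], 0.72), ([400, 336], 0.67)]
top level_mid [([398, 340], 0.78), ([484, 225], 0.78), ([432, 259], 0.64), ([372, 257], 0.53)]
top stripe [([279, 254], 0.57), ([321, 256], 0.33)]
top knob_mid [([220, 246], 0.76)]
top bubble_mid []
top reagent [([258, 167], 0.58), ([215, 248], 0.35)]
top tape [([152, 248], 0.82)]
top tube_rack [([383, 191], 0.66), ([257, 167], 0.65), ([433, 258], 0.27)]
top knob [([430, 256], 0.7), ([215, 249], 0.57)]
top shelf [([323, 254], 0.94)]
```

View pics/scene0.png

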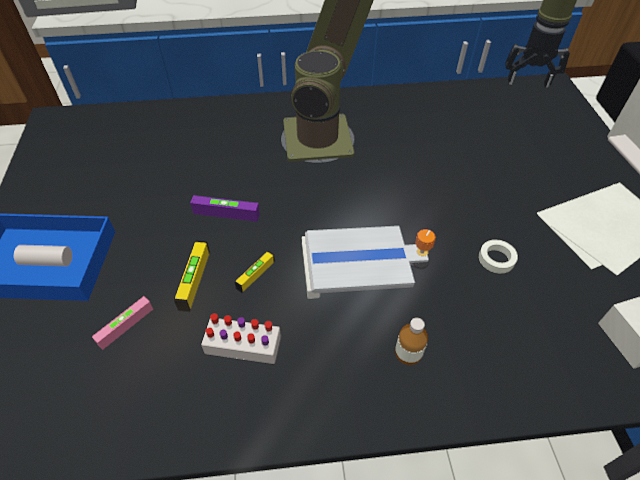

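View pics/top0.png

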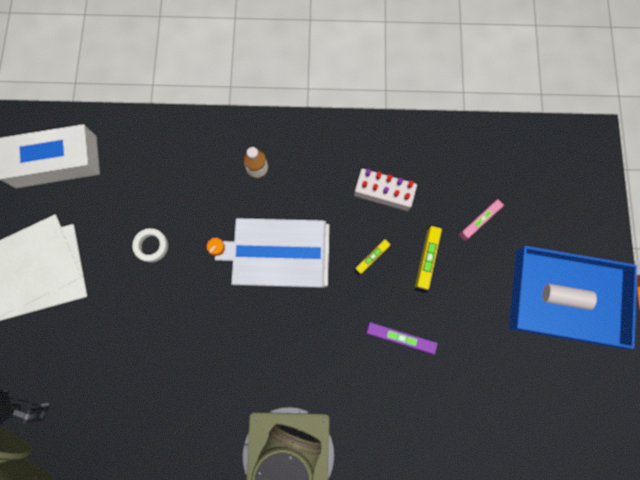

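The scene picture shows four level-like things: the large yellow one at scene (192,275) / top (429,258), a small yellow at scene (255,271) / top (373,256), purple at scene (225,207) / top (402,338), and pink at scene (122,322) / top (482,219). I'm choosing the large yellow one. The stripe is at top (279,253) and the knob at top (216,246).

```bash
cat > h.py <<'E'
from bench import *
import cv2, numpy as np
from scipy.spatial.transform import Rotation as Ro
def proj(px,c,z):
    p=camera_params(c); f=240/np.tan(np.radians(p['fov_y']/2)); px=np.atleast_2d(np.asarray(px,float))
    d=np.c_[(px[:,0]-p['cx'])/f,-(px[:,1]-p['cy'])/f,-np.ones(len(px))]
    d=Ro.from_rotvec(p['rotation']).apply(d); o=p['xyz']
    return o+d*((z-o[2])/d[:,2])[:,None]
def mask(im,lo,hi):
    return cv2.inRange(cv2.cvtColor(im,cv2.COLOR_RGB2HSV),lo,hi)
def blobs(m,amin=20):
    n,l,st,ce=cv2.connectedComponentsWithStats(m)
    return [(st[i,4],ce[i],l==i) for i in range(1,n) if st[i,4]>=amin]
def axis(region,c,z):
    r,cc=np.nonzero(region);P=proj(np.c_[cc,r],c,z)[:,:2]
    m=P.mean(0);u,s,v=np.linalg.svd(P-m,full_matrices=False);t=(P-m)@v.T
    mid=m+((t.max(0)+t.min(0))/2)@v
    return mid,np.arctan2(v[0,1],v[0,0])%np.pi,np.ptp(t,axis=0)
COL={'green':((45,120,100),(75,255,255),.044),'yellow':((24,150,120),(34,255,255),.044),'blue':((105,150,100),(122,255,255),.048),'orange':((6,180,130),(18,255,255),.102)}
E
python3 - <<'E'
from h import *
for c in('scene','top'):
    im=get_image(c)
    for k,(lo,hi,z) in COL.items():
        for a,ce,reg in blobs(mask(im,lo,hi),30):
            if 60<ce[0]<480 and 130<ce[1]<380:
                m,an,ex=axis(reg,c,z);print(c,k,a,ce.round(),m.round(4),an.round(3),ex.round(3))
for n,z in(('reagent',0),('tape',0),('tube_rack',0)):
    for c in('scene','top'):print(n,[proj(d['pixel'],c,z)[0].round(3)[:2] for d in landmark_of(n,c)[:1]])
im=get_image('top');cv2.imwrite('pics/crop1.png',cv2.resize(im[200:310,200:460],None,fx=3,fy=3,interpolation=2)[:,:,::-1])
s=sense();print(Ro.from_rotvec(s['ee_rot']).as_matrix().round(3))
E
```

```text
scene green 37 [215. 202.] [ 0.295  -0.3053] 1.205 [0.034 0.015]
scene green 41 [232. 203.] [ 0.3045 -0.2663] 1.372 [0.032 0.015]
scene green 165 [191. 269.] [ 0.5156 -0.3639] 2.905 [0.078 0.018]
scene green 35 [250. 271.] [ 0.5385 -0.221 ] 2.391 [0.024 0.01 ]
scene green 31 [113. 324.] [ 0.6504 -0.5272] 2.338 [0.016 0.01 ]
scene yellow 745 [193. 273.] [ 0.5269 -0.3588] 2.937 [0.192 0.047]
scene yellow 417 [256. 271.] [ 0.5359 -0.2092] 2.395 [0.122 0.035]
scene blue 51 [110. 237.] [ 0.3918 -0.5725] 0.02 [0.108 0.018]
scene blue 396 [383. 254.] [0.5235 0.0892] 1.518 [0.137 0.03 ]
scene blue 118 [319. 257.] [ 0.5211 -0.041 ] 1.265 [0.057 0.034]
scene orange 260 [426. 239.] [0.5338 0.1999] 2.829 [0.066 0.041]
top green 63 [431. 249.] [ 0.5383 -0.3719] 2.905 [0.032 0.016]
top green 67 [428. 265.] [ 0.4968 -0.3618] 2.899 [0.034 0.016]
top green 37 [392. 335.] [ 0.3077 -0.2643] 1.336 [0.02  0.012]
top green 35 [411. 341.] [ 0.2934 -0.3144] 1.35 [0.019 0.012]
top yellow 612 [429. 257.] [ 0.5173 -0.3655] 2.903 [0.174 0.036]
top yellow 259 [373. 256.] [ 0.5152 -0.2138] 2.371 [0.115 0.023]
top blue 824 [278. 252.] [0.5202 0.0425] 1.566 [0.222 0.027]
top orange 200 [215. 246.] [0.5212 0.2017] 0.703 [0.047 0.042]
reagent [array([0.772, 0.114])]
reagent [array([0.784, 0.113])]
tape [array([0.536, 0.399])]
tape [array([0.544, 0.415])]
tube_rack [array([ 0.707, -0.249])]
tube_rack [array([ 0.714, -0.249])]
[[ 0.     0.248  0.969]
 [ 0.     0.969 -0.248]
 [-1.     0.     0.   ]]
```

View pics/crop1.png

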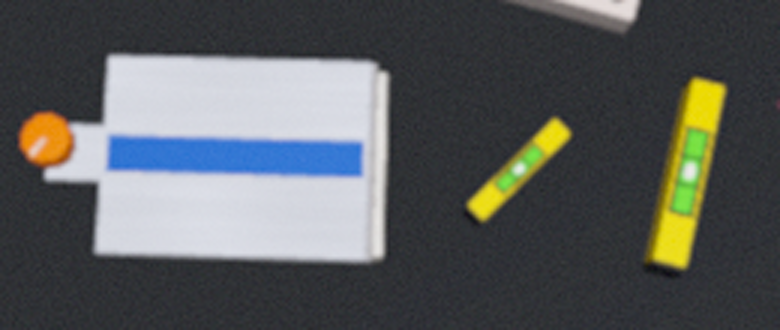

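The crop shows the large yellow level at crop (688,170), bigger than the small yellow at (518,170), so the choice is confirmed. The knob is at crop (46,138) and the stripe runs from (108,153) to (362,160).

Level is about (0.517, -0.365) with its axis at 2.905 rad, so the jaw yaw already fits. Setting out via a waypoint.

Request:
{"api": "drive_tool", "payload": {"rows": [[1,[0,-208,422],0],[1,[0,-208,422],0],[1,[0,-208,422],0],[1,[0,-208,422],0],[1,[0,-208,422],0],[1,[0,-208,422],0],[1,[0,-208,422],0],[1,[0,-208,422],0],[1,[0,-208,422],0],[1,[0,-208,422],0]]}}

```text
t: 2.55
tcp_pos: [0.5034, 0.2478, 0.2534]
ee_rot: [0.199, 1.559, -0.2]
contact_force: [1.2, 0.7, -0.3]
gripper_width: 0.0855
```

Request:
{"api": "drive_tool", "payload": {"rows": [[1,[20,-592,169],-0.014],[1,[40,-592,169],-0.014],[1,[80,-592,169],-0.014],[1,[100,-592,169],-0.014],[1,[100,-592,169],-0.014],[1,[100,-592,169],-0.014],[1,[100,-592,169],-0.014],[1,[100,-592,169],-0.014],[1,[100,-592,169],-0.014],[1,[100,-592,169],-0.014]]}}

```text
t: 3.55
tcp_pos: [0.5133, -0.2445, 0.1762]
ee_rot: [0.186, 1.562, -0.186]
contact_force: [1.2, -0.0, -0.5]
gripper_width: 0.0856
```

Request:
{"api": "drive_tool", "payload": {"rows": [[1,[20,-116,32],0],[1,[20,-116,32],0],[1,[20,-116,32],0],[1,[20,-116,32],0],[1,[20,-116,32],0],[1,[20,-116,32],0]]}}

```text
t: 4.15
tcp_pos: [0.5172, -0.3607, 0.1565]
ee_rot: [0.186, 1.563, -0.184]
contact_force: [0.2, 0.5, -0.6]
gripper_width: 0.0855
```

```bash
python3 - <<'E'
from h import *
s=sense();R=Ro.from_rotvec(s['ee_rot']).as_matrix();print(s['tcp_pos'].round(4),R.round(3),s['qpos'].round(2))
for c in('scene','top'):
    im=get_image(c)
    for k in('green','yellow'):
        lo,hi,z=COL[k]
        for a,ce,reg in blobs(mask(im,lo,hi),15):
            if 160<ce[0]<460 and 230<ce[1]<310:
                m,an,ex=axis(reg,c,z);print(c,k,a,ce.round(),m.round(4),an.round(3),ex.round(3))
im=np.hstack([cv2.resize(get_image('scene')[190:340,120:280],(800,750))[:600,:400]*0+0]) if 0 else cv2.resize(get_image('scene')[200:330,120:290],None,fx=4,fy=4)
cv2.imwrite('pics/crop2.png',im[:,:,::-1])
E
```

```text
[ 0.5172 -0.3607  0.1565] [[-0.     0.233  0.972]
 [ 0.001  0.972 -0.233]
 [-1.     0.001 -0.001]] [-0.68  0.46  1.51  0.    1.17 -2.01]
scene green 165 [191. 269.] [ 0.5156 -0.3639] 2.905 [0.078 0.018]
scene green 29 [258. 264.] [ 0.5176 -0.2012] 2.293 [0.02  0.011]
scene green 35 [250. 271.] [ 0.5385 -0.221 ] 2.391 [0.024 0.01 ]
scene yellow 721 [193. 274.] [ 0.5275 -0.359 ] 2.94 [0.191 0.048]
scene yellow 417 [256. 271.] [ 0.5359 -0.2092] 2.395 [0.122 0.035]
top green 26 [377. 252.] [ 0.5269 -0.224 ] 2.433 [0.017 0.01 ]
top green 39 [431. 251.] [ 0.5337 -0.3703] 2.877 [0.02  0.016]
top green 22 [369. 260.] [ 0.5054 -0.2028] 2.163 [0.017 0.009]
top yellow 258 [373. 256.] [ 0.5151 -0.2139] 2.373 [0.115 0.023]
top yellow 17 [435. 252.] [ 0.5294 -0.3827] 2.964 [0.02  0.006]
```

View pics/crop2.png

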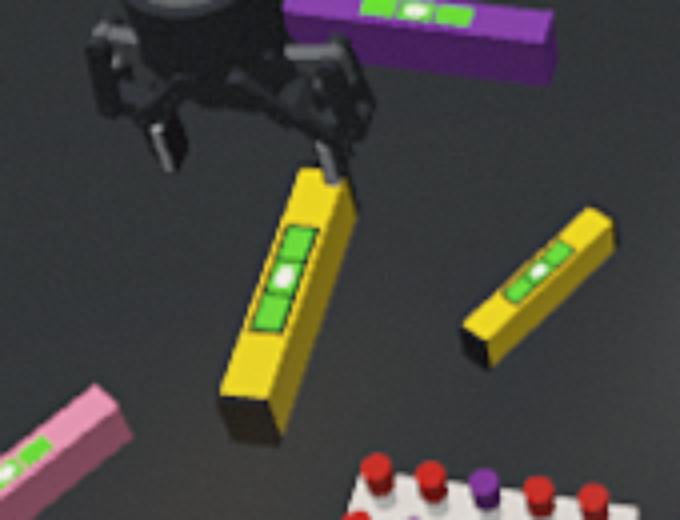

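The crop shows the open jaws at (165,150) and (330,160), straddling the target level's line (vial at (285,280)), with nothing else in the way. Descending and gripping.

Request:
{"api": "drive_tool", "payload": {"rows": [[1,[40,-4,1],0],[1,[80,-4,1],0],[1,[110,-4,1],0],[1,[124,-4,1],0],[1,[124,-4,1],0],[0,[124,-4,1],0],[0,[124,-4,1],0],[0,[124,-4,1],0],[0,[124,-4,1],0],[0,[124,-4,1],0]]}}

```text
t: 5.3
tcp_pos: [0.5182, -0.3672, 0.0339]
ee_rot: [0.185, 1.56, -0.187]
contact_force: [0.5, 2.0, 6.0]
gripper_width: 0.0272
```

Request:
{"api": "drive_tool", "payload": {"rows": [[0,[0,0,0],0],[0,[0,0,0],0],[0,[0,0,0],0],[0,[0,0,0],0],[0,[-30,0,0],0],[0,[-60,0,0],0],[0,[-100,0,0],0],[0,[-140,0,0],0],[0,[-140,0,0],0],[0,[-140,0,0],0]]}}

```text
t: 6.3
tcp_pos: [0.5172, -0.3667, 0.1729]
ee_rot: [0.185, 1.562, -0.187]
contact_force: [0.0, -0.0, -5.3]
gripper_width: 0.0275
```

Request:
{"api": "drive_tool", "payload": {"rows": [[0,[0,398,-92],1.34],[0,[0,398,-92],1.34],[0,[0,398,-92],1.34],[0,[0,398,-92],1.34],[0,[0,398,-92],1.34],[0,[0,398,-92],1.34],[0,[0,398,-92],1.34],[0,[0,398,-92],1.34],[0,[0,398,-92],1.34],[0,[0,398,-92],1.34]]}}

```text
t: 7.3
tcp_pos: [0.5184, 0.0459, 0.1696]
ee_rot: [1.212, 1.212, -1.217]
contact_force: [-0.5, -1.1, -3.9]
gripper_width: 0.0271
```

```bash
python3 - <<'E'
from h import *
s=sense();R=Ro.from_rotvec(s['ee_rot']).as_matrix();print(s['t'],s['tcp_pos'].round(4),R.round(3),s['qpos'].round(2),s['contact_force'].round(1))
E
```

```text
7.3 [0.5184 0.0459 0.1696] [[-0.006  1.    -0.006]
 [ 0.002 -0.006 -1.   ]
 [-1.    -0.006 -0.002]] [0.01 0.32 1.73 0.   1.1  0.01] [-0.5 -1.1 -3.9]
```

Request:
{"api": "drive_tool", "payload": {"rows": [[0,[20,2,3],0],[0,[45,2,3],0],[0,[65,2,3],0],[0,[75,2,3],0],[0,[75,2,3],0],[0,[75,2,3],0]]}}

```text
t: 7.9
tcp_pos: [0.5228, 0.0387, 0.0968]
ee_rot: [1.213, 1.207, -1.215]
contact_force: [1.5, 0.9, -3.9]
gripper_width: 0.027
```

```bash
python3 - <<'E'
from h import *
s=sense();print(s['tcp_pos'].round(4),s['contact_force'].round(1))
im=get_image('scene')
lo,hi,z=COL['yellow']
for a,ce,reg in blobs(mask(im,lo,hi),15):
    m,an,ex=axis(reg,'scene',.1);print('y',a,ce.round(),m.round(4),an.round(3),ex.round(3))
cv2.imwrite('pics/crop3.png',cv2.resize(im[190:320,285:455],None,fx=4,fy=4)[:,:,::-1])
E
```

```text
[0.5228 0.0387 0.0968] [ 1.5  0.9 -3.9]
y 210 [385. 239.] [0.5248 0.0998] 1.467 [0.058 0.046]
y 169 [332. 242.] [ 0.5174 -0.0212] 1.545 [0.046 0.027]
y 26 [382. 252.] [0.5591 0.0905] 1.563 [0.047 0.005]
y 417 [255. 271.] [ 0.578  -0.2052] 2.395 [0.115 0.033]
```

View pics/crop3.png

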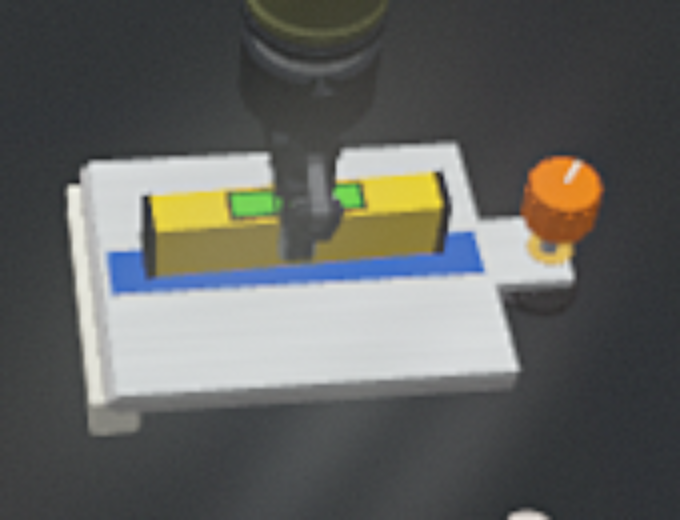

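The crop shows the level held along the stripe, spanning columns 145–447 against the stripe's 108–483, so it is centred lengthwise. It is still a little above the plate. Lowering gently.

Request:
{"api": "drive_tool", "payload": {"rows": [[0,[2,-2,-2],0],[0,[4,-2,-2],0],[0,[6,-2,-2],0],[0,[7,-2,-2],0],[0,[7,-2,-2],0]]}}

```text
t: 8.45
tcp_pos: [0.5212, 0.0408, 0.0904]
ee_rot: [1.214, 1.206, -1.214]
contact_force: [-0.2, -0.2, -4.6]
gripper_width: 0.0275
```

Request:
{"api": "drive_tool", "payload": {"rows": [[0,[1,0,0],0],[0,[2,0,0],0],[0,[3,0,0],0],[0,[3,0,0],0]]}}

```text
t: 8.85
tcp_pos: [0.5211, 0.0407, 0.0872]
ee_rot: [1.213, 1.207, -1.214]
contact_force: [-0.2, -0.2, -4.3]
gripper_width: 0.0272
```

Request:
{"api": "drive_tool", "payload": {"rows": [[0,[1,0,0],0],[0,[1,0,0],0],[0,[2,0,0],0],[0,[2,0,0],0]]}}

```text
t: 9.25
tcp_pos: [0.5211, 0.0408, 0.0852]
ee_rot: [1.214, 1.207, -1.214]
contact_force: [-0.3, 0.0, -4.1]
gripper_width: 0.0273
```

Request:
{"api": "drive_tool", "payload": {"rows": [[0,[0.5,0,0],0],[0,[1,0,0],0],[0,[1,0,0],0]]}}

```text
t: 9.55
tcp_pos: [0.5212, 0.0408, 0.0843]
ee_rot: [1.214, 1.206, -1.214]
contact_force: [-0.0, 0.3, -4.4]
gripper_width: 0.0271
```

Request:
{"api": "drive_tool", "payload": {"rows": [[0,[0.5,0,0],0],[0,[1,0,0],0],[0,[1,0,0],0]]}}

```text
t: 9.85
tcp_pos: [0.5212, 0.0408, 0.0833]
ee_rot: [1.214, 1.206, -1.214]
contact_force: [0.2, -0.4, -4.4]
gripper_width: 0.027
```

Request:
{"api": "drive_tool", "payload": {"rows": [[0,[0.5,0,0],0],[0,[1,0,0],0],[0,[1,0,0],0]]}}

```text
t: 10.15
tcp_pos: [0.5213, 0.0409, 0.0826]
ee_rot: [1.214, 1.206, -1.213]
contact_force: [-0.7, 0.8, -0.9]
gripper_width: 0.0272
```

Contact (the weight is coming off the wrist). Releasing and rising.

Request:
{"api": "drive_tool", "payload": {"rows": [[0.7,[0,0,0],0],[0.7,[0,0,0],0],[0.7,[0,0,0],0],[0.7,[0,0,0],0],[0.7,[-10,0,0],0],[0.7,[-40,0,0],0],[0.7,[-80,0,0],0],[0.7,[-110,0,0],0],[0.7,[-110,0,0],0]]}}

```text
t: 11.05
tcp_pos: [0.5246, 0.0408, 0.1977]
ee_rot: [1.219, 1.199, -1.206]
contact_force: [0.2, 1.3, 0.5]
gripper_width: 0.0601
```

Request:
{"api": "drive_tool", "payload": {"rows": [[1,[0,0,-100],0],[1,[0,0,-168],0],[1,[0,0,-168],0],[1,[0,0,-168],0],[1,[0,0,-168],0],[1,[0,0,-168],0]]}}

```text
t: 11.65
tcp_pos: [0.5216, 0.2086, 0.1919]
ee_rot: [1.211, 1.207, -1.214]
contact_force: [0.7, 0.8, 0.1]
gripper_width: 0.0853
```

```bash
cat >> h.py <<'E'
def look(name=None,r=4):
    s=sense();print('t',s['t'],'tcp',s['tcp_pos'].round(4),'q6',s['qpos'][5].round(2),s['contact_force'].round(1),'w',s['gripper_width'].round(4))
    for c in('scene','top'):
        im=get_image(c)
        for k,z in(('green',.093),('yellow',.093),('orange',.102)):
            lo,hi,_=COL[k]
            for a,ce,reg in blobs(mask(im,lo,hi),8):
                if 200<ce[0]<440 and 200<ce[1]<280 and not(c=='top' and ce[0]>345) and not(c=='scene' and ce[0]<290):
                    m,an,ex=axis(reg,c,z);print(c,k,a,ce.round(1),m.round(4),an.round(3),ex.round(3))
        if name:
            y0,y1,x0,x1=(190,320,285,455) if c=='scene' else (205,295,190,345)
            v=cv2.resize(im[y0:y1,x0:x1],(0,0),fx=r,fy=r,interpolation=2);cv2.imwrite(f'pics/{name}_{c}.png',v[:,:,::-1])
E
python3 -c "
from h import *;look('a')"
```

```text
Traceback (most recent call last):
  File "h.py", line 21, in look
    s=sense();print('t',s['t'],'tcp',s['tcp_pos'].round(4),'q6',s['qpos'][5].round(2),s['contact_force'].round(1),'w',s['gripper_width'].round(4))
                                                                                                                      ^^^^^^^^^^^^^^^^^^^^^^^^
AttributeError: 'float' object has no attribute 'round'
```

```bash
sed -i "s/s\['gripper_width'\].round(4)/round(s['gripper_width'],4)/" h.py
python3 -c "
from h import *;look('a')
for c in('scene','top'):
  for n,z in(('knob_mid',.085),('level_mid',.071)):
    print(c,n,[(proj(d['pixel'],c,z)[0].round(4),round(d['confidence'],2)) for d in landmark_of(n,c)])"
```

```text
t 11.65 tcp [0.5216 0.2086 0.1919] q6 0.31 [0.7 0.8 0.1] w 0.0853
scene green 53 [359.7 243.6] [0.5221 0.0443] 1.274 [0.023 0.018]
scene green 53 [370.7 242.9] [0.5229 0.0708] 1.56 [0.024 0.016]
scene green 25 [346.6 244.2] [0.5205 0.0139] 3.108 [0.013 0.014]
scene yellow 191 [383.7 243.5] [0.5299 0.086 ] 1.704 [0.086 0.034]
scene yellow 154 [332.9 245.7] [ 0.5215 -0.0191] 1.501 [0.043 0.027]
scene yellow 19 [379.3 256.6] [0.5664 0.083 ] 1.55 [0.033 0.004]
scene orange 284 [425.3 239.8] [0.5338 0.1995] 2.761 [0.066 0.042]
top green 110 [271.7 248.5] [0.5196 0.0548] 1.594 [0.047 0.013]
top green 26 [289.1 248.5] [0.521 0.011] 0.344 [0.017 0.013]
top yellow 502 [276.8 250.4] [0.5163 0.0418] 1.573 [0.173 0.029]
top orange 181 [216.2 245.5] [0.5217 0.2001] 0.454 [0.045 0.037]
scene knob_mid [(array([0.5178, 0.2057, 0.085 ]), 0.68)]
scene level_mid [(array([0.519 , 0.0466, 0.071 ]), 0.98), (array([ 0.5572, -0.2075,  0.071 ]), 0.85), (array([ 0.6592, -0.4976,  0.071 ]), 0.76), (array([ 0.339 , -0.2809,  0.071 ]), 0.71)]
top knob_mid [(array([0.5145, 0.203 , 0.085 ]), 0.51)]
top level_mid [(array([ 0.5034, -0.2023,  0.071 ]), 0.91), (array([ 0.6073, -0.5021,  0.071 ]), 0.9), (array([0.5201, 0.0356, 0.071 ]), 0.67), (array([ 0.2909, -0.2746,  0.071 ]), 0.65), (array([0.5266, 0.3804, 0.071 ]), 0.39)]
```

View pics/a_scene.png

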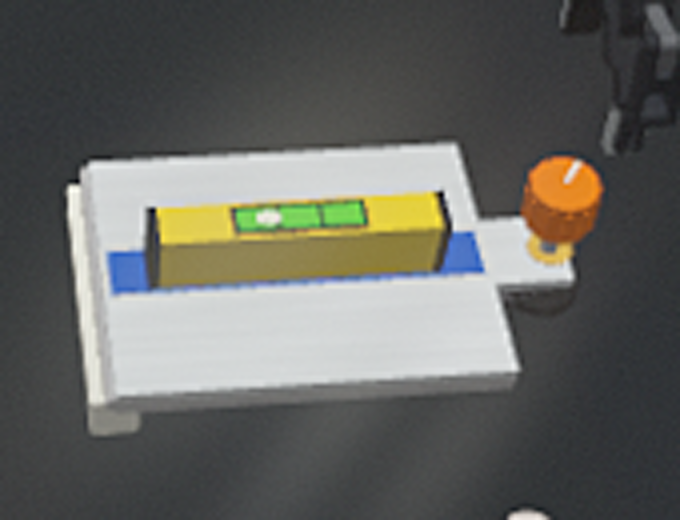

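The crop shows the level lying on the stripe with its bubble at (268,217). The vial spans columns 234–367, so the bubble is about 18.5 mm towards the hinge and needs about 2.4 rad clockwise. I'll wind the wrist back by 1.57 rad first so that one stroke is enough.

Request:
{"api": "drive_tool", "payload": {"rows": [[1,[0,-1,2],-1.57],[1,[0,-1,2],-1.57],[1,[0,-1,2],-1.57],[1,[0,-1,2],-1.57],[1,[0,-1,2],-1.57],[1,[0,-1,2],-1.57],[1,[0,-1,2],-1.57],[1,[0,-1,2],-1.57],[1,[0,-1,2],-1.57],[1,[0,-1,2],-1.57]]}}

```text
t: 12.95
tcp_pos: [0.5213, 0.206, 0.1924]
ee_rot: [0.056, 1.57, -0.056]
contact_force: [-0.6, -0.2, -0.1]
gripper_width: 0.0851
```

```bash
python3 -c "
from h import *;look('b')
print(Ro.from_rotvec(sense()['ee_rot']).as_matrix().round(3))"
```

```text
t 12.95 tcp [0.5213 0.206  0.1924] q6 -1.2 [-0.6 -0.2 -0.1] w 0.0851
scene green 52 [359.8 243.6] [0.5221 0.0443] 1.292 [0.023 0.018]
scene green 53 [370.7 242.9] [0.5229 0.0708] 1.56 [0.024 0.016]
scene green 26 [346.5 244.1] [0.5207 0.0138] 0.111 [0.015 0.014]
scene yellow 189 [384.  243.4] [0.5291 0.0882] 1.693 [0.082 0.034]
scene yellow 154 [332.9 245.7] [ 0.5215 -0.0191] 1.501 [0.043 0.027]
scene yellow 14 [378.3 256.9] [0.5665 0.0807] 1.521 [0.028 0.003]
scene orange 285 [425.3 239.8] [0.5338 0.1995] 2.757 [0.066 0.042]
top green 110 [271.7 248.5] [0.5196 0.0548] 1.594 [0.047 0.013]
top green 26 [289.1 248.5] [0.521 0.011] 0.344 [0.017 0.013]
top yellow 504 [276.9 250.4] [0.5163 0.0418] 1.575 [0.173 0.029]
top orange 132 [217.  247.3] [0.5199 0.1988] 0.563 [0.041 0.037]
[[ 0.     0.077  0.997]
 [-0.     0.997 -0.077]
 [-1.    -0.     0.   ]]
```

View pics/b_scene.png

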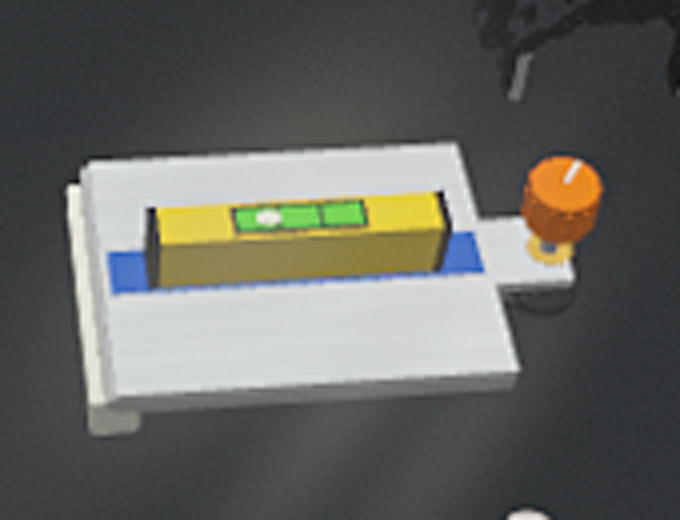

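The crop shows the knob at (563,190) with the gripper above and behind it, and the level undisturbed. Descending over the knob and closing.

Request:
{"api": "drive_tool", "payload": {"rows": [[1,[40,0,-1],0],[1,[75,0,-1],0],[1,[95,0,-1],0],[1,[102,0,-1],0],[1,[102,0,-1],0],[0.5,[102,0,-1],0],[0.5,[102,0,-1],0],[0.5,[102,0,-1],0],[0,[102,0,-1],0],[0,[102,0,-1],0]]}}

```text
t: 14.05
tcp_pos: [0.5208, 0.2036, 0.0924]
ee_rot: [0.055, 1.568, -0.063]
contact_force: [-0.7, -12.8, 9.2]
gripper_width: 0.0407
```

Request:
{"api": "drive_tool", "payload": {"rows": [[0,[0,0,0],0],[0,[0,0,0],0],[0,[0,0,0],0]]}}

```text
t: 14.35
tcp_pos: [0.5208, 0.2036, 0.0924]
ee_rot: [0.055, 1.568, -0.063]
contact_force: [-1.0, -11.9, 10.0]
gripper_width: 0.0408
```

Request:
{"api": "drive_tool", "payload": {"rows": [[0,[-2,-2.5,0],0],[0,[-2,-2.5,0],0],[0,[-2,-2.5,0],0.1],[0,[-2,-2.5,0],0.2],[0,[-2,-2.5,0],0.3],[0,[-2,-2.5,0],0.4],[0,[-2,-2.5,0],0.5],[0,[-2,-2.5,0],0.6],[0,[-2,-2.5,0],0.6],[0,[-2,-2.5,0],0.6]]}}

```text
t: 15.35
tcp_pos: [0.5211, 0.2045, 0.0926]
ee_rot: [0.529, 1.504, -0.527]
contact_force: [4.9, -2.8, -5.5]
gripper_width: 0.0408
```

```bash
python3 -c "
from h import *;look()
print(sense()['moment'].round(2),Ro.from_rotvec(sense()['ee_rot']).as_matrix().round(3))"
```

```text
t 15.35 tcp [0.5211 0.2045 0.0926] q6 -0.6 [ 4.9 -2.8 -5.5] w 0.0408
scene green 40 [347.6 244. ] [0.5204 0.0172] 1.613 [0.022 0.016]
scene green 45 [359.7 243.3] [0.5209 0.043 ] 1.759 [0.024 0.018]
scene green 59 [370.3 242.5] [0.5219 0.0699] 1.412 [0.024 0.016]
scene yellow 181 [384.5 242.9] [0.5274 0.0938] 1.709 [0.07  0.032]
scene yellow 162 [333.4 245.6] [ 0.5216 -0.015 ] 1.515 [0.051 0.027]
scene yellow 8 [361.5 248. ] [0.5363 0.0468] 1.459 [0.017 0.   ]
scene yellow 25 [380.3 256.4] [0.5659 0.0866] 1.53 [0.054 0.003]
scene orange 266 [424.6 239.4] [0.5338 0.1993] 2.771 [0.066 0.04 ]
top green 101 [271.1 248.5] [0.5196 0.0561] 1.583 [0.045 0.014]
top green 38 [288.3 248.5] [0.5206 0.013 ] 1.39 [0.018 0.016]
top yellow 494 [277.1 250.4] [0.5166 0.0416] 1.571 [0.173 0.029]
[-0.47 -0.63 -0.04] [[ 0.002  0.625  0.781]
 [ 0.     0.781 -0.625]
 [-1.     0.001  0.001]]
```

The bubble is moving and the forces are small. Continuing the turn.

Request:
{"api": "drive_tool", "payload": {"rows": [[0,[-1,0,0],0.15],[0,[-1,0,0],0.3],[0,[-1,0,0],0.45],[0,[-1,0,0],0.6],[0,[-1,0,0],0.75],[0,[-1,0,0],0.9],[0,[-1,0,0],1.05],[0,[-1,0,0],1.2],[0,[-1,0,0],1.2],[0,[-1,0,0],1.2]]}}

```text
t: 16.45
tcp_pos: [0.5232, 0.2052, 0.0927]
ee_rot: [1.434, 1.048, -1.425]
contact_force: [10.9, 0.3, -16.8]
gripper_width: 0.0401
```

Request:
{"api": "drive_tool", "payload": {"rows": [[0,[0,0,0],0],[0,[0,0,0],0],[0,[0,0,0],0],[0,[0,0,0],0]]}}

```text
t: 16.85
tcp_pos: [0.5232, 0.2052, 0.0927]
ee_rot: [1.434, 1.048, -1.425]
contact_force: [10.3, -0.9, -17.2]
gripper_width: 0.0406
```

```bash
cat >> h.py <<'E'
def bubble():
    # vial band (green closed over lines/bubble) and pale bubble inside it, along world y
    for c in('scene','top'):
        im=get_image(c);lo,hi,_=COL['green'];g=mask(im,lo,hi)
        x0,x1,y0,y1=(335,385,225,262) if c=='scene' else (250,310,235,262)
        sub=np.zeros_like(g);sub[y0:y1,x0:x1]=g[y0:y1,x0:x1]
        r,cc=np.nonzero(sub);hull=cv2.convexHull(np.c_[cc,r].astype(np.int32))
        H=np.zeros_like(g);cv2.fillConvexPoly(H,hull,255)
        hsv=cv2.cvtColor(im,cv2.COLOR_RGB2HSV)
        w=np.clip(160.-hsv[...,1],0,None)*(hsv[...,2]>140)*(H>0)
        rr,c2=np.nonzero(H);P=proj(np.c_[c2,rr],c,.093)[:,1]
        B=np.nonzero(w);b=np.average(proj(np.c_[B[1],B[0]],c,.093)[:,1],weights=w[B])
        print(c,'vial y %.4f..%.4f mid %.4f bubble %.4f reading(to knob) %.1f mm'%(P.min(),P.max(),(P.min()+P.max())/2,b,1e3*(b-(P.min()+P.max())/2)))
E
python3 -c "
from h import *;look('c',5);bubble()
print(sense()['moment'].round(2))"
```

```text
t 16.85 tcp [0.5232 0.2052 0.0927] q6 0.6 [ 10.3  -0.9 -17.2] w 0.0406
scene green 81 [367.2 242. ] [0.5194 0.0609] 1.507 [0.042 0.018]
scene green 53 [348.1 243.6] [0.519  0.0176] 1.522 [0.024 0.016]
scene yellow 185 [383.6 242.2] [0.5259 0.0877] 1.738 [0.084 0.032]
scene yellow 158 [332.7 245.4] [ 0.5208 -0.0199] 1.578 [0.043 0.026]
scene yellow 22 [381.5 255.5] [0.5639 0.0894] 1.545 [0.049 0.003]
scene orange 67 [419.3 238.5] [0.5306 0.1856] 2.797 [0.057 0.013]
top green 79 [269.5 248.2] [0.5203 0.0599] 1.459 [0.038 0.016]
top green 54 [287.  248.6] [0.5205 0.0169] 1.66 [0.024 0.015]
top yellow 497 [277.4 250.3] [0.5165 0.0414] 1.573 [0.172 0.029]
top orange 52 [220.4 247.4] [0.5184 0.1872] 3.104 [0.032 0.014]
scene vial y 0.0065..0.0825 mid 0.0445 bubble 0.0392 reading(to knob) -5.3 mm
top vial y 0.0050..0.0785 mid 0.0417 bubble 0.0354 reading(to knob) -6.4 mm
[ 0.01 -1.41 -0.1 ]
```

View pics/c_scene.png

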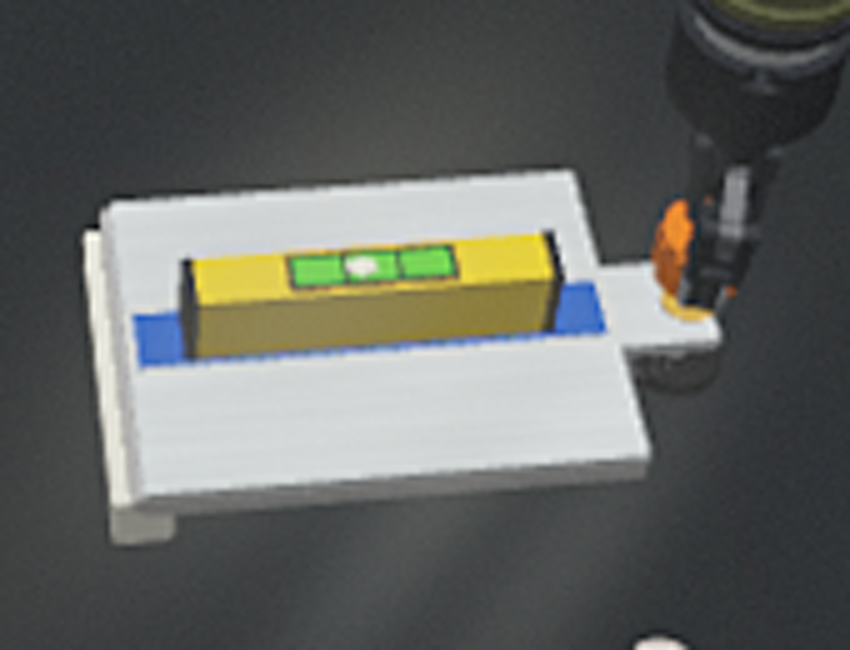

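The crop shows the bubble at (361,266) between vial ends 289 and 458, so about 5.5 mm towards the hinge. Turning another 0.73 rad and easing the side and vertical loads.

Request:
{"api": "drive_tool", "payload": {"rows": [[0,[3,2,0],0.1],[0,[3,2,0],0.25],[0,[3,2,0],0.4],[0,[3,2,0],0.55],[0,[3,2,0],0.7],[0,[3,2,0],0.73],[0,[3,2,0],0.73],[0,[3,2,0],0.73],[0,[3,2,0],0.73],[0,[3,2,0],0.73]]}}

```text
t: 18.05
tcp_pos: [0.5245, 0.2044, 0.0925]
ee_rot: [1.924, 0.529, -1.912]
contact_force: [5.0, -1.9, 6.0]
gripper_width: 0.0405
```

```bash
python3 -c "
from h import *;bubble()
s=sense();print(s['contact_force'],s['moment'].round(2),s['tcp_pos'],s['qpos'][5])"
```

```text
scene vial y 0.0050..0.0825 mid 0.0438 bubble 0.0407 reading(to knob) -3.1 mm
top vial y 0.0025..0.0785 mid 0.0405 bubble 0.0408 reading(to knob) 0.3 mm
[ 3.99254137 -2.79178099  5.51308312] [-0.31 -0.38 -0.15] [0.52446475 0.20436333 0.09248721] 1.329485286341317
```

Request:
{"api": "drive_tool", "payload": {"rows": [[1,[0,0,0],0],[1,[0,0,0],0],[1,[0,0,0],0],[1,[0,0,0],0],[1,[0,0,0],0],[1,[-20,0,0],0],[1,[-50,0,0],0],[1,[-80,0,0],0],[1,[-80,0,0],0],[1,[-80,0,0],0]]}}

```text
t: 19.15
tcp_pos: [0.5222, 0.2039, 0.171]
ee_rot: [1.922, 0.526, -1.918]
contact_force: [-0.1, 0.2, -0.7]
gripper_width: 0.0856
```

```bash
python3 -c "
from h import *;bubble();bubble()
a=get_image('scene')[228:262,325:405];b=get_image('top')[235:265,240:320]
f=lambda v:cv2.resize(v,None,fx=9,fy=9,interpolation=2)
cv2.imwrite('pics/d.png',np.vstack([f(a),f(b)])[:,:,::-1])
s=sense();print(s['t'],s['contact_force'],s['tcp_pos'],Ro.from_rotvec(s['ee_rot']).as_matrix().round(3))"
```

```text
scene vial y 0.0050..0.0825 mid 0.0438 bubble 0.0410 reading(to knob) -2.8 mm
top vial y 0.0025..0.0785 mid 0.0405 bubble 0.0408 reading(to knob) 0.3 mm
scene vial y 0.0050..0.0825 mid 0.0438 bubble 0.0408 reading(to knob) -3.0 mm
top vial y 0.0025..0.0785 mid 0.0405 bubble 0.0408 reading(to knob) 0.3 mm
19.45 [-0.4585629  -0.24092336  0.2198147 ] [0.5211963  0.20352439 0.16914782] [[-0.002  0.51  -0.86 ]
 [-0.001 -0.86  -0.51 ]
 [-1.    -0.001  0.002]]
```

View pics/d.png

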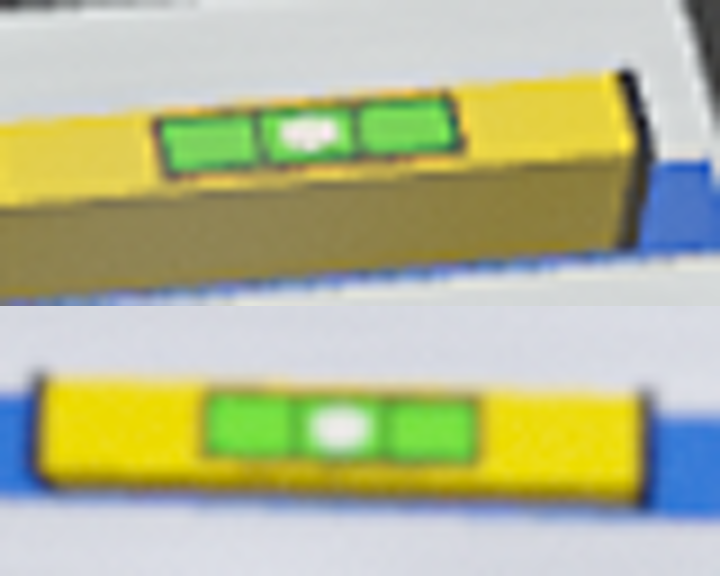

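The picture's top half (scene camera) shows lines at 261 and 357 with the bubble at 309. The bottom half (top camera) shows lines at 297 and 384 with the bubble at 340. It is centred in both views, and the script's scene -3 mm is a segmentation artefact. Now closing the fingers and moving above the level's middle.

Request:
{"api": "drive_tool", "payload": {"rows": [[0,[0,40,24],0],[0,[0,80,48],0],[0,[0,120,72],0],[0,[0,139,83],0],[0,[10,139,83],0],[0,[25,139,83],0],[0,[34,139,83],0],[0,[40,139,83],0],[0,[40,139,83],0],[0,[40,139,83],0]]}}

```text
t: 20.45
tcp_pos: [0.5215, 0.0424, 0.1302]
ee_rot: [1.919, 0.527, -1.92]
contact_force: [0.2, -0.1, -0.1]
gripper_width: 0.0
```

Request:
{"api": "drive_tool", "payload": {"rows": [[0,[2,0,0],0],[0,[4,0,0],0],[0,[6,0,0],0],[0,[8,0,0],0],[0,[8,0,0],0],[0,[8,0,0],0]]}}

```text
t: 21.05
tcp_pos: [0.5213, 0.0418, 0.1223]
ee_rot: [1.92, 0.526, -1.92]
contact_force: [0.2, 0.3, -0.2]
gripper_width: -0.0004
```

Request:
{"api": "drive_tool", "payload": {"rows": [[0,[1,0,0],0],[0,[2,0,0],0],[0,[3,0,0],0],[0,[4,0,0],0],[0,[4,0,0],0]]}}

```text
t: 21.55
tcp_pos: [0.5212, 0.0418, 0.1182]
ee_rot: [1.92, 0.526, -1.92]
contact_force: [0.1, 0.5, -0.4]
gripper_width: -0.0003
```

Request:
{"api": "drive_tool", "payload": {"rows": [[0,[0.5,0,0],0],[0,[1,0,0],0],[0,[1.5,0,0],0],[0,[1.5,0,0],0]]}}

```text
t: 21.95
tcp_pos: [0.5213, 0.0418, 0.1168]
ee_rot: [1.92, 0.526, -1.92]
contact_force: [-0.1, -0.2, -0.3]
gripper_width: -0.0
```

Request:
{"api": "drive_tool", "payload": {"rows": [[0,[0.5,0,0],0],[0,[1,0,0],0],[0,[1,0,0],0],[0,[1,0,0],0]]}}

```text
t: 22.35
tcp_pos: [0.5214, 0.0419, 0.1161]
ee_rot: [1.92, 0.526, -1.92]
contact_force: [-0.9, 0.1, 4.1]
gripper_width: -0.0002
```

Request:
{"api": "drive_tool", "payload": {"rows": [[0,[0.3,0,0],0],[0,[0.6,0,0],0],[0,[0.6,0,0],0],[0,[0.6,0,0],0]]}}

```text
t: 22.75
tcp_pos: [0.5214, 0.0418, 0.116]
ee_rot: [1.92, 0.526, -1.919]
contact_force: [-2.1, -0.1, 8.2]
gripper_width: 0.0
```

Request:
{"api": "drive_tool", "payload": {"rows": [[0,[0.2,0,0],0],[0,[0.3,0,0],0],[0,[0.3,0,0],0],[0,[0.3,0,0],0],[0,[0.3,0,0],0]]}}

```text
t: 23.25
tcp_pos: [0.5214, 0.0418, 0.116]
ee_rot: [1.921, 0.526, -1.919]
contact_force: [-3.1, -0.3, 10.8]
gripper_width: 0.0002
```

```bash
python3 -c "
from h import *
a=get_image('scene')[222:266,315:405];b=get_image('top')[230:270,235:325]
f=lambda v:cv2.resize(v,None,fx=7,fy=7,interpolation=2)
cv2.imwrite('pics/e.png',np.vstack([f(a),f(b)])[:,:,::-1])
print(sense()['contact_force'])"
```

```text
[-2.45204811 -0.1748934  10.86188679]
```

View pics/e.png

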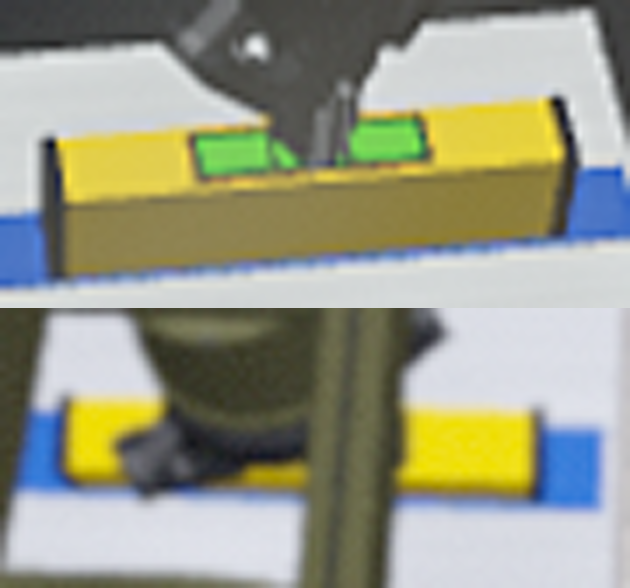

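The picture shows the fingertips pressing at column 318 against a vial mid of 311, with the level flat on the stripe. The bubble is hidden under the fingers, with plain green on both sides, so it has not moved far. The push is 10.8 N. Handing in.

```bash
python3 -c "
from bench import *
print(close_job());s=sense();print(s['t'],s['contact_force'])"
```

```text
the job is handed in; nothing more can be done
None
the job is handed in; nothing more can be done
```

I laid the large yellow level along the middle of the blue stripe and let go of it. I then turned the knob about 2.5 rad clockwise in one grip, released it, and handed the job in at about 23 s with the closed fingertips pressing on the level's middle.

**Last checks that passed:**
- **Bubble:** by eye it was midway between the lines in both cameras after I let go of the knob.
- **Push:** the wrist read 10.8 N upward, steady, with the fingertips about 2 mm from the vial's middle. With the level's weight that is about 15 N on the shelf.
- **Placement:** in the last picture the level was lying straight on the stripe.

**Disagreements and limits:**
- My bubble script read about -3 mm in the scene view and +0.3 mm in the top view. I trusted the line positions read off the enlarged picture, which put it at the centre.
- While pressing, the fingers hide the bubble. I could only see that it did not show on either side of them.
- The knob turned out to be about 8 mm nearer the stripe than the stated 170 mm. I corrected for that from the grip force.
- I did not measure the bottle, tape roll or tube rack again at the end. The arm did not go near them.

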